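Hold out the tea infuser for filling

ROBOT

A 6-joint arm with a two-finger parallel gripper is mounted at the origin on a cart in front of the work surface, level with it; the furniture and walls round the work are solid. World frame = base frame: x ahead of the robot, y to its left, z up, the work surface at z = 0. Lengths are in m, angles in degrees, forces in N, time in s.
With the tool pointing down it reaches from about 0.35 to 0.875 m from the base axis. Payload 4.2 kg.
Tool frame: the origin (TCP) lies midway between the tips of the shut fingers; the grasp point (between the pads) lies 19 mm behind it; z points along the fingers, y is the line along which they close (so a half turn about z gives the same grasp; the last joint's range is limited). The gripper opens to 87 mm and grips with 3 to 60 N. Pads are 19 mm wide; open, the fingers measure 117 mm over their backs; the gripper's body (75 mm by 190 mm) begins 51 mm behind the grasp point.
Start: joints at [-54.11, 22.042, 0.453, 0, -68.411, -14.817], TCP at [0.225, -0.583, 0.185] pointing down, gripper open.
Joint ranges: [-179.83, 179.83], [-69.29, 118.12], [-61.27, 80.66], [-181.25, 117.63], [-171.15, -9.14], [-177.46, 177.46]. Speed limits (degrees/s): [159.86, 159.86, 180, 180, 180, 180].

INTERFACE

Orientations are given as [roll, pitch, yaw] about the fixed x, y, z axes, in that order (R = Rz(yaw) Ry(pitch) Rx(roll)).
In Python, from workcell import env gives the robot as it stands. The module is installed in compiled form; this text tells all that it offers. Calls block until the motion is done:
- env.goto(position, orientation): joint-space move of the TCP to a pose.
- env.move_straight(position, rotation=None, rate=0.15, force_limit=None): straight line of the TCP; rotation=None keeps the orientation; rate is the mean speed in m/s. With force_limit (N) it stops when the force on the tool has changed by that much, and returns True; else False.
- env.set_joints(angles): joint-space move.
- env.gripper_to(opening, grasp_force=None): opening from 0.0 (shut) to 1.0 (fully open); grasp_force is the grip in N (None keeps the last); returns when the fingers have stopped.
- env.dwell(seconds).
- env.inverse_kinematics(position, orientation): joint angles nearest the present ones, or None.
- env.read_state(): the state.
- env.grab_frame(name): name is "scene" or "top" or "wrist"; returns a dict with "image" (420x560x3 uint8, blue, green, red), "fx", "fy", "cx", "cy" (pixels), "D" ([k1, k2, p1, p2, k3] as OpenCV has them; the pictures are not rectified), "position" and "orientation" of the camera in the world. Camera axes: x right, y up, looking along -z (the intrinsics and any distortion apply to the point x, -y, -z); pixel columns grow to the right and rows downward; lengths in m; the calibration is good to about 2 mm. A picture is of the moment at which its call begins. There is no depth.
A pose or a line that the arm cannot do raises env.Unreachable and nothing moves.
- env.close_job(): hands the job in; it is judged then, once.
Trained networks look in a picture, given as the dict that the camera call returned (one of the last four; its "shot" number tells which), for a name from the list of things; names that differ only in an ending like _2 or _b are one class to them, and where a whole thing is asked for, a point or a joint stands for the part that bears it (a point fixed in the world has none). Each returns a list of dicts, best first, with "score" (0 to 1); they miss things now and then, are a little off and sometimes report something else, mostly with a low value. They report only what shows in the picture. A call takes as long as a camera call.
- env.search_frame(picture, thing): "xyz" ([x, y, z] in m, in world coordinates, good to about 4 mm: the middle of the surface that is visible of it).
- env.trace(picture, thing): "mask" (420x560 bool, what is visible of it).
The state is a dict: "clock": time; "joint_positions": joint angles; "qvel": joint speeds; "joint_torque": joint torques, N m; "position": TCP position; "tool_rot": TCP orientation; "force": force on the tool from outside, world axes, zero at the start; "wrist_torque": the same for the moment, N m; "opening": opening from 0.0 (shut) to 1.0 (fully open); "finger_force": force on a finger pad.
Only numpy, scipy, OpenCV 4.12 (cv2) and the standard library are available. Lean on these libraries where they do the work, as an engineer would, in place of code of your own. Each camera call takes 0.05 s, during which the arm holds its last target. There are 200 camera calls.

TASK

I am about to spoon loose tea into the infuser. Take the wooden lid off the cup and lay it, knob up, on the serving board, then lift the infuser out of the cup by its handle and hold it level over the middle of the small bowl, its bottom about 3 cm above the bowl's rim and its mouth clear of your hand, so that what I spill lands in the bowl. Finish while still holding it there in the air, and leave the cup, the bowl and the other things standing where they are.

Things in the scene. Friction and masses are not known exactly. Their poses are not given: they have to be found in the camera images.
- cup: Low plain white tea cup, 56 mm tall, 76 mm across, loose, about 0.2 kg. Origin in the middle of its underside, z up along its axis; its own handle points to its -y and ends 65 mm from the axis. The mouth is 67 mm wide.
- cup_rim (a point): Centre of the cup's mouth, 56 mm above the surface. Room above: wall cupboards hang over the back of the worktop, their undersides 0.52 m above it, their fronts at x = 0.56 m for y = 0.11, 0.67 m for y = -0.33 and 0.76 m for y = 0.46: keep the hand low there. Other kitchen things, up to 130 mm tall, stand along the back, beyond x = 0.62 m.
- infuser: Steel tea infuser, 50-100 g: perforated basket 34 mm deep, 57 mm across below, 60 mm above, with a flat rim 80 mm across, 3 mm thick, and one level bar handle. At the start it hangs in the cup, its rim on the cup's rim, with about 3 mm of play each way; it lifts straight out. Origin at the middle of the basket's underside (22 mm above the cup's), z up along its axis, +x along the handle.
- infuser_grip (a point): Middle of the infuser's black handle, 72 mm from the basket's axis, 35.5 mm above its underside. The handle runs 50 to 94 mm from the axis, 16 mm wide, 8 mm thick; a steel strap joins it to the rim. It points away from the cup's own handle, within about 25 degrees.
- lid: Round lid of light wood, 50 g, lying on the infuser at the start: a disc 72 mm across, with a plug 50 mm across below it that sits loosely in the infuser's mouth, and a straight knob 15 to 19 mm thick. Origin in the middle of the plug's underside, z up; plug 0 to 6 mm, disc 6 to 13 mm, knob 13 to 43 mm above the origin. It stands level on its plug.
- lid_knob (a point): On the axis of the lid's knob, 37 mm above the lid's origin and 24 mm above the top of its disc.
- bowl: Small white bowl with a pattern of orange and yellow diamonds, 94 mm across at the rim, 45 mm tall, loose. Origin in the middle of its underside, z up.
- board: Wooden serving board lying flat, 321 x 206 x 12 mm, fixed. Origin at its underside near the middle: it reaches 160 mm to its +x and -x, 92 mm to its -y and 104 mm to its +y; its top is 11 mm above the origin and 19 mm above the worktop, since it lies on the hob glass. The teaspoon lies across it about 115 mm towards its +x; the other half is free.
- teaspoon: Teaspoon with a blue handle lying on the board, 138 x 27 x 13 mm; to be left alone.
- spice_jar: Closed spice jar, 42 mm thick, 96 mm tall, a bystander.
- lemon: Lemon, 78 x 55 x 56 mm, a bystander.

How it is judged (in metres and radians):
On the way, in this order (a step that is already met when the one before it is completed fails the run):
1. the lid lies knob up on the serving board, let go, and the infuser is still in the cup (x of lid in the frame of board between -0.145 and 0.145 m and y of lid in the frame of board between -0.085 and 0.095 m and z of lid in the frame of board below 0.018 m and angle between lid's own z axis and vertical below 0.12 rad and contact force between lid and the fingers below 0.1 N and linear speed of lid below 0.02 m/s and z of infuser in the frame of cup below 0.035 m), for 0.2 s.
2. the infuser is lifted out of the cup, its underside above the cup's rim (height (world z) of infuser above 0.06 m and contact force between infuser and the fingers above 0.5 N), for 0.1 s.
At the end, for the whole second after the job is handed in: Fingers hold the infuser by its handle (50 mm or more off its axis), at rest, touching neither bowl nor cup: within 20 mm of the bowl's middle, underside 15-50 mm above its rim, level within 8 degrees. Lid released, knob up on the board. Cup and bowl upright within 40 mm of their starts (horizontal distance between infuser and bowl below 0.02 m and z of infuser in the frame of bowl between 0.06 and 0.095 m and angle between infuser's own z axis and vertical below 0.14 rad and horizontal distance between the grasp point and infuser above 0.05 m and contact force between infuser and the fingers above 0.5 N and contact force between infuser and bowl below 0.1 N and contact force between infuser and cup below 0.1 N and linear speed of each of infuser, lid below 0.02 m/s and angular speed of infuser below 0.15 rad/s and angle between each of cup, bowl's own z axis and vertical below 0.1 rad and distance of each of cup, bowl from where it was at the start of the episode below 0.04 m and x of lid in the frame of board between -0.145 and 0.145 m and y of lid in the frame of board between -0.085 and 0.095 m and z of lid in the frame of board below 0.018 m and angle between lid's own z axis and vertical below 0.12 rad and contact force between lid and the fingers below 0.1 N); the arm keeps its last pose, push and grip.
It fails at once if the cup is tipped or pushed more than 4 cm (distance of cup from where it was at the start of the episode above 0.04 m or angle between cup's own z axis and vertical above 0.3 rad).
It fails at once if the bowl is tipped or pushed more than 4 cm (distance of bowl from where it was at the start of the episode above 0.04 m or angle between bowl's own z axis and vertical above 0.3 rad).
It fails at once if the teaspoon, spice jar or lemon is disturbed (distance of any of teaspoon, spice_jar, lemon from where it was at the start of the episode above 0.03 m).
It also fails if it takes over 48 s, if anything falls off the work surface, if the arm or the gripper's body presses on something with over 40 N, if the wrist force passes 120 N, or if a joint passes its speed limit or range.

## Working session

There is one attempt and no reset: what is moved stays moved. The work goes in short steps, each a Python script; the robot and the scene stay as the last script left them, time stands still between calls to the robot, and variables do not carry over. Pictures are saved under pics/ and viewed, at most 10 in all, crops included, and the job is handed in when it is done.

```bash
mkdir -p pics; python3 - <<'E'
from workcell import env
import cv2,numpy as np
for n in("scene","top"):
    f=env.grab_frame(n); cv2.imwrite(f"pics/{n}0.png",f["image"]); print(n,np.round(f["position"],3),np.round(f["orientation"],2),f["fx"])
    for t in("cup","cup_rim","infuser","infuser_grip","lid","lid_knob","bowl","board","teaspoon","spice_jar","lemon"):
        r=env.search_frame(f,t); print(t,[(np.round(q["xyz"],3).tolist(),round(q["score"],2)) for q in r[:2]])
print(env.read_state())
E
```

```text
scene [-0.058  0.906  0.746] [  58.72   -1.02 -143.04] 419.6708515750626
cup [([0.484, 0.053, 0.026], 0.66)]
cup_rim [([0.483, 0.054, 0.032], 0.82)]
infuser [([0.556, -0.341, 0.056], 0.45)]
infuser_grip [([0.466, 0.059, 0.056], 0.6)]
lid [([0.492, 0.03, 0.064], 0.66)]
lid_knob [([0.496, 0.027, 0.062], 0.72)]
bowl [([0.544, -0.226, 0.028], 0.8), ([0.558, -0.34, 0.052], 0.43)]
board [([0.611, 0.303, 0.018], 0.85)]
teaspoon [([0.649, 0.416, 0.024], 0.72)]
spice_jar [([0.558, -0.339, 0.053], 0.8)]
lemon [([0.644, 0.07, 0.038], 0.89)]
top [0.461 0.054 1.183] [  5.25  -0.96 -88.96] 414.36878444322076
cup []
cup_rim []
infuser [([0.467, 0.054, 0.06], 0.71)]
infuser_grip [([0.463, 0.052, 0.061], 0.61)]
lid [([0.498, 0.017, 0.062], 0.93)]
lid_knob [([0.499, 0.022, 0.067], 0.75)]
bowl [([0.544, -0.218, 0.021], 0.68)]
board [([0.616, 0.288, 0.019], 0.55)]
teaspoon [([0.65, 0.416, 0.027], 0.46)]
spice_jar [([0.564, -0.356, 0.092], 0.85)]
lemon []
{'clock': 1.2, 'joint_positions': array([-5.41113217e+01,  2.20430013e+01,  4.51859453e-01, -8.12756543e-04,
       -6.84113355e+01, -1.48170071e+01]), 'qvel': array([-0.05263675,  0.04272817, -0.01402985,  0.00448231, -0.04020948,
        0.07989149]), 'joint_torque': array([ 3.45957596e-04, -3.90480530e+01,  1.87624294e+01,  4.22456503e+00,
        1.54133874e-02, -2.74265193e-05]), 'position': array([ 0.22472781, -0.58316823,  0.18482878]), 'tool_rot': array([ 1.79997412e+02,  9.70689292e-05, -1.58928628e+02]), 'force': array([-0.20422184,  0.00765011, -1.27268142]), 'wrist_torque': array([ 0.02276483, -0.03662628, -0.02293514]), 'finger_force': 0.0, 'opening': 1.000161482381088}
```

View pics/scene0.png

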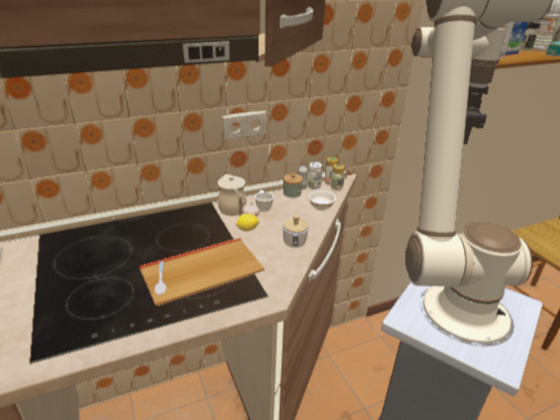

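View pics/top0.png

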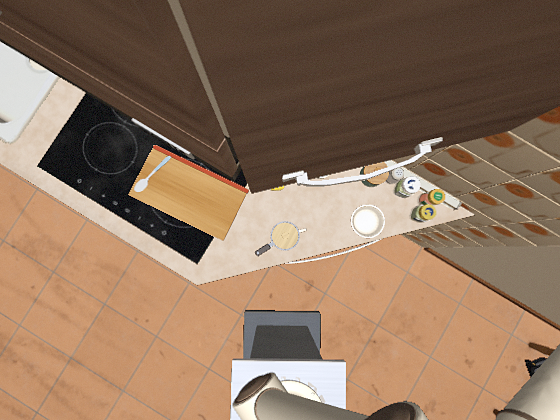

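The top view shows the lid at about (285,235), with the black handle pointing lower left at (262,250), the cup handle opposite it, the bowl at (368,221), and the spoon on the left part of the board. The right part of the board, at about (205,205), is free.

```bash
python3 - <<'E'
from workcell import env
import cv2,numpy as np
env.goto([0.45,0.04,0.27],[180,0,-57])
f=env.grab_frame("wrist"); cv2.imwrite("pics/w0.png",f["image"]); print(np.round(f["position"],3),np.round(f["orientation"],2))
for t in("cup","infuser","infuser_grip","lid","lid_knob"):
    r=env.search_frame(f,t); print(t,[(np.round(q["xyz"],3).tolist(),round(q["score"],2)) for q in r[:2]])
s=env.read_state(); print(s["clock"],s["joint_positions"].round(1))
E
```

```text
[ 0.485 -0.015  0.47 ] [-1.3920e+01  1.0000e-02 -1.4704e+02]
cup [([0.511, -0.026, 0.046], 0.66)]
infuser [([0.469, 0.053, 0.06], 0.57), ([0.495, 0.016, 0.066], 0.31)]
infuser_grip [([0.474, 0.048, 0.058], 0.82)]
lid [([0.493, 0.016, 0.065], 0.81), ([0.512, -0.033, 0.048], 0.23)]
lid_knob [([0.501, 0.016, 0.065], 0.81)]
3.875 [ 25.8   1.6 -13.7   0.  -74.7   7.2]
```

View pics/w0.png

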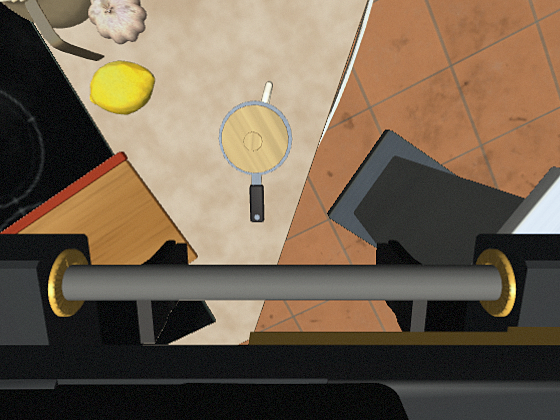

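The wrist view shows the lid disc centred at about (256,138). The black handle runs from (257,185) to (257,222), and the cup's handle is at (267,92). Next I turn the pixels into positions.

```bash
cat > h.py <<'E'
from workcell import env
import cv2,numpy as np
from scipy.spatial.transform import Rotation as R
def proj(f,uv,z):
    K=np.array([[f["fx"],0,f["cx"]],[0,f["fy"],f["cy"]],[0,0,1]])
    p=cv2.undistortPoints(np.array(uv,float).reshape(-1,1,2),K,np.array(f["D"],float)).reshape(-1,2)
    d=R.from_euler("xyz",f["orientation"],degrees=True).apply(np.c_[p[:,0],-p[:,1],-np.ones(len(p))])
    o=np.array(f["position"]); return o+d*((z-o[2])/d[:,2])[:,None]
def mask(f,t):
    r=env.trace(f,t); return (r[0]["mask"].astype(np.uint8),r[0]["score"]) if r else (None,0)
def rect(f,t,z):
    m,s=mask(f,t)
    if m is None: return None
    c=max(cv2.findContours(m,0,2)[0],key=cv2.contourArea)
    P=proj(f,c,z)[:,:2].astype(np.float32)
    return s,cv2.minAreaRect(P),cv2.boxPoints(cv2.minAreaRect(P)).round(3).tolist(),cv2.minEnclosingCircle(P)
E
python3 - <<'E'
from h import *
f=env.grab_frame("wrist")
print("lid",rect(f,"lid",.066))
hp=proj(f,[[257,185],[257,222],[257,203]],.0615); print(hp)
print("grip mask",rect(f,"infuser_grip",.0615))
g=env.grab_frame("top")
print("board",rect(g,"board",.019)); print("bowl",rect(g,"bowl",.045))
s=env.grab_frame("scene"); print("board",rect(s,"board",.019)); print("bowl",rect(s,"bowl",.045))
E
```

```text
lid (0.61, ((0.4976506233215332, 0.01894252747297287), (0.07045300304889679, 0.07006832957267761), 32.99509048461914), [[0.4490000009536743, 0.028999999165534973], [0.4869999885559082, -0.029999999329447746], [0.5460000038146973, 0.008999999612569809], [0.5080000162124634, 0.06800000369548798]], ((0.49769437313079834, 0.019401855766773224), 0.036212146282196045))
[[0.46880442 0.0613292  0.0615    ]
 [0.44615752 0.09745578 0.0615    ]
 [0.457926   0.07868327 0.0615    ]]
grip mask (0.68, ((0.49277618527412415, 0.04259747266769409), (0.07839250564575195, 0.12788687646389008), 12.1392183303833), [[0.4410000145435333, 0.09700000286102295], [0.46799999475479126, -0.02800000086426735], [0.5450000166893005, -0.012000000104308128], [0.5180000066757202, 0.11299999803304672]], ((0.4826643466949463, 0.04118989408016205), 0.06614810973405838))
board (0.78, ((0.6168667078018188, 0.2944273352622986), (0.30517539381980896, 0.16396962106227875), 65.0893325805664), [[0.4779999852180481, 0.19099999964237213], [0.6269999742507935, 0.12200000137090683], [0.7549999952316284, 0.39800000190734863], [0.6069
[... 483 characters left out ...]
5215759277344, 0.2961297631263733), (0.30032679438591003, 0.17369067668914795), 65.37349700927734), [[0.47200000286102295, 0.19599999487400055], [0.6299999952316284, 0.12300000339746475], [0.7549999952316284, 0.3959999978542328], [0.597000002861023, 0.4690000116825104]], ((0.612328827381134, 0.295941561460495), 0.16910527646541595))
bowl (0.93, ((0.5272926688194275, -0.1916929930448532), (0.09201464056968689, 0.12883684039115906), 38.648094177246094), [[0.45100000500679016, -0.17000000178813934], [0.5320000052452087, -0.2709999978542328], [0.6029999852180481, -0.21299999952316284], [0.5230000019073486, -0.11299999803304672]], ((0.5289607644081116, -0.19035907089710236), 0.06948338449001312))
```

```bash
python3 - <<'E'
from h import *
o=[180,0,-57]
env.gripper_to(0.5,15)
env.goto([0.4977,0.019,0.14],o)
print(env.move_straight([0.4977,0.019,0.073],rate=.06,force_limit=4), env.read_state()["position"])
env.gripper_to(0,15); s=env.read_state(); print(s["opening"],s["finger_force"],s["force"])
env.move_straight([0.4977,0.019,0.15],rate=.08)
s=env.read_state(); print(s["opening"],s["finger_force"],s["clock"])
f=env.grab_frame("wrist"); cv2.imwrite("pics/w1.png",f["image"])
E
```

```text
False [0.49807182 0.01910562 0.07340201]
0.0064409730069291075 0.0 [0.28538699 0.2280946  1.08514156]
0.0041577559307244836 0.0 9.2833
```

View pics/w1.png

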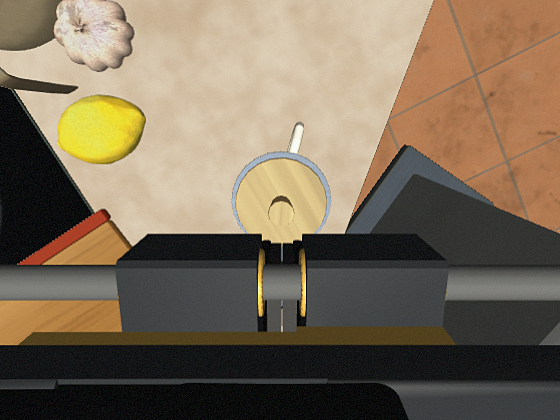

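The fingers shut empty. The lid is still on the cup, with its disc at about (281,205) and its knob at (281,210). I'll re-measure from this closer view.

```bash
python3 - <<'E'
from h import *
f=env.grab_frame("wrist")
print(f["position"],f["orientation"],f["D"],f["fx"],f["cy"])
r=rect(f,"lid",.066); print("lid",r[0],r[1],r[3])
print("disc edge px",proj(f,[[281,158],[236,203],[327,203]],.066))
print("knob top",proj(f,[[281,203]],.096))
for t in("lid","lid_knob","cup"): print(t,[(np.round(q["xyz"],3).tolist(),round(q["score"],2)) for q in env.search_frame(f,t)[:2]])
g=env.grab_frame("top"); r=rect(g,"lid",.066); print("top lid",r and (r[0],r[1],r[3]))
s=env.grab_frame("scene"); cv2.imwrite("pics/s1.png",cv2.resize(s["image"][150:300,220:380],None,fx=4,fy=4)); print(env.search_frame(s,"lid_knob")[:1])
print(env.read_state()["position"],env.read_state()["tool_rot"])
E
```

```text
[ 0.53288178 -0.03518055  0.34898229] [-1.39447824e+01 -4.59627178e-02 -1.46980500e+02] [0.00550043 0.         0.         0.         0.        ] 372.7673014275971 209.9717054394033
lid 0.74 ((0.49764755368232727, 0.017478885129094124), (0.06970440596342087, 0.06803995370864868), 6.7590813636779785) ((0.49810993671417236, 0.018938280642032623), 0.035631321370601654)
disc edge px [[ 5.16744551e-01 -1.01453392e-02  6.60000000e-02]
 [ 5.27116801e-01  3.81964201e-02  6.60000000e-02]
 [ 4.67707605e-01 -3.97623162e-04  6.60000000e-02]]
knob top [[0.50146719 0.01335716 0.096     ]]
lid [([0.492, 0.011, 0.068], 0.93)]
lid_knob [([0.498, 0.014, 0.065], 0.64)]
cup [([0.515, -0.027, 0.047], 0.6)]
top lid None
[{'xyz': [0.4931, 0.0232, 0.0603], 'score': 0.83}]
[0.49769432 0.01900145 0.14991734] [ 1.79991780e+02  1.17299290e-03 -5.69996797e+01]
```

View pics/s1.png

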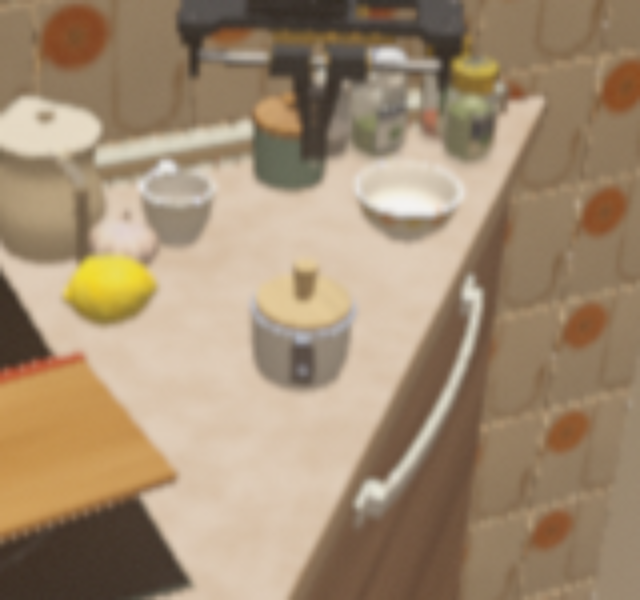

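The scene crop shows the lid with its knob top at crop (305,265) and the fingertips at crop (315,155). That gap looks too large, so I'll project the TCP into this view to check.

```bash
cat >> h.py <<'E'
def pix(f,P):
    P=np.atleast_2d(np.array(P,float)); q=R.from_euler("xyz",f["orientation"],degrees=True).inv().apply(P-np.array(f["position"]))
    K=np.array([[f["fx"],0,f["cx"]],[0,f["fy"],f["cy"]],[0,0,1]])
    return cv2.projectPoints(q*[1,-1,-1],np.zeros(3),np.zeros(3),K,np.array(f["D"],float))[0].reshape(-1,2)
E
python3 - <<'E'
from h import *
pts=[[.498,.019,.15],[.498,.019,.096],[.498,.019,.066],[.4575,.0788,.0615],[.498,.019,.169]]
s=env.grab_frame("scene"); p=pix(s,pts); print("scene crop px",((p-[220,150])*4).round(0).tolist())
w=env.grab_frame("wrist"); print("wrist",pix(w,pts).round(0).tolist())
E
```

```text
scene crop px [[308.0, 200.0], [304.0, 264.0], [302.0, 298.0], [302.0, 359.0], [309.0, 177.0]]
wrist [[281.0, 236.0], [282.0, 212.0], [282.0, 203.0], [283.0, 286.0], [281.0, 247.0]]
```

```bash
python3 - <<'E'
from h import *
s=env.grab_frame("scene"); w=env.grab_frame("wrist")
a=cv2.resize(s["image"][140:240,250:340],(360,400),interpolation=cv2.INTER_CUBIC)
b=cv2.resize(w["image"][190:340,210:350],(373,400),interpolation=cv2.INTER_CUBIC)
for q in(a,b): pass
p=(pix(s,[[.4977,.019,.15]])[0]-[250,140])*4; cv2.circle(a,tuple(int(v) for v in p),4,(0,0,255),1)
p=(pix(w,[[.4977,.019,.15]])[0]-[210,190])*2.66; cv2.circle(b,tuple(int(v) for v in p),4,(0,0,255),1)
c=np.hstack([a,b]); c=np.clip(255*(c/255.)**.6,0,255).astype(np.uint8)
cv2.imwrite("pics/z1.png",c); print(env.read_state()["opening"])
E
```

```text
0.005584188521169685
```

View pics/z1.png

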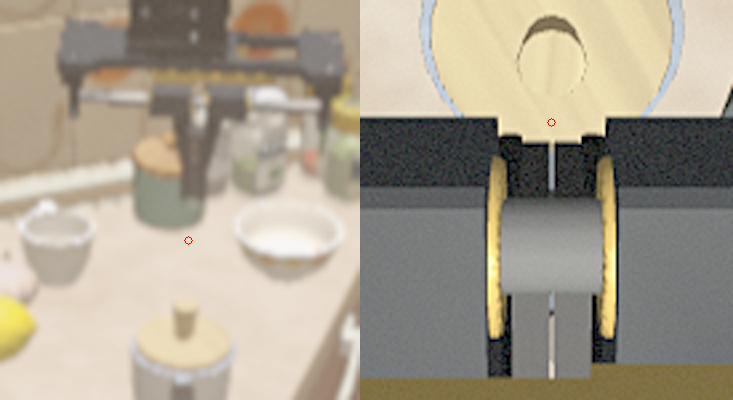

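The left crop shows the fingertips about 10 px above the projected TCP, so the real tips are about 2–3.5 cm behind the reported TCP. The right crop agrees: the fingers are centred on the knob but short of it. I'll touch down on the disc with the fingers around the knob to measure the offset.

```bash
python3 - <<'E'
from h import *
env.gripper_to(0.5,15)
env.move_straight([0.4977,0.019,0.075],rate=.12)
hit=env.move_straight([0.4977,0.019,0.025],rate=.025,force_limit=4)
s=env.read_state(); z=s["position"][2]; print(hit,z,s["force"])
if hit:
    env.move_straight([0.4977,0.019,z+.005],rate=.03)
    env.gripper_to(0,15); s=env.read_state(); print(s["position"],s["opening"],s["finger_force"],s["clock"])
E
```

```text
True 0.028731606841448737 [-0.66722476  0.17726089  4.79061459]
[0.49760371 0.01898763 0.03365304] 0.1950231125728687 14.977925169223454 14.3167
```

```bash
python3 - <<'E'
from h import *
env.move_straight([0.4977,0.019,0.125],rate=.1)
s=env.read_state(); print(s["opening"],s["finger_force"])
env.goto([0.562,0.262,0.08],[180,0,-57])
env.move_straight([0.562,0.262,0.012],rate=.1)
hit=env.move_straight([0.562,0.262,-0.008],rate=.02,force_limit=3)
s=env.read_state(); print(hit,s["position"],s["force"],s["opening"])
if hit:
    env.gripper_to(0.5); env.move_straight([0.562,0.262,0.10],rate=.12)
s=env.read_state(); print(s["clock"])
f=env.grab_frame("wrist"); g=env.grab_frame("scene")
cv2.imwrite("pics/w2.png",np.hstack([cv2.resize(f["image"],(400,300)),cv2.resize(g["image"][130:310,120:360],(400,300))]))
E
```

```text
0.1948976957544396 14.982815599141759
True [ 0.56202594  0.26195515 -0.00059328] [-1.11860017  0.028801    4.31398557] 0.19836176763492824
19.6333
```

View pics/w2.png

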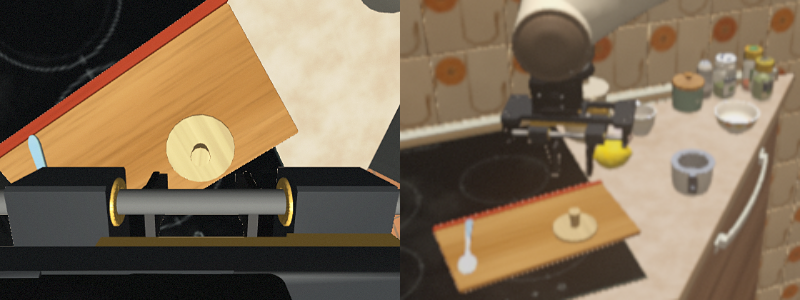

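The lid lies flat on the board, knob up, at about (200,148) in the left half, and the infuser is still in the cup. I'll re-measure the handle once from the earlier viewpoint, then grip it.

```bash
python3 - <<'E'
from h import *
env.goto([0.45,0.04,0.20],[180,0,-57])
f=env.grab_frame("wrist"); d=f["image"].max(2)<70
e=pix(f,[[.4575,.0788,.0615]])[0]; print("expected px",e)
n,l,st,c=cv2.connectedComponentsWithStats(d.astype(np.uint8))
k=min((i for i in range(1,n) if 150<st[i,4]<6000),key=lambda i:np.hypot(*(c[i]-e)))
P=proj(f,np.argwhere(l==k)[:,::-1],.0615)[:,:2].astype(np.float32)
print(st[k],cv2.minAreaRect(P)); print("infuser",[q["xyz"] for q in env.search_frame(f,"infuser")[:1]],env.read_state()["clock"])
E
```

```text
expected px [253.38548195 219.47280338]
[244 197  18  44 418] ((0.45841318368911743, 0.07868575304746628), (0.015538379549980164, 0.04185410588979721), 33.652278900146484)
infuser [[0.4918, 0.0253, 0.0614]] 20.875
```

```bash
python3 - <<'E'
from h import *
o=[180,0,-56.35]; x,y=.4584,.0787
env.goto([x,y,0.08],o)
env.move_straight([x,y,0.03],rate=.1)
hit=env.move_straight([x,y,0.0],rate=.03,force_limit=4)
s=env.read_state(); print(hit,s["position"],s["force"])
if not hit:
    env.gripper_to(0,45); s=env.read_state(); print(s["opening"],s["finger_force"],s["position"])
    if s["finger_force"]>5:
        env.move_straight([x,y,0.10],rate=.06); env.dwell(.2)
        s=env.read_state(); print(s["opening"],s["finger_force"],s["force"])
f=env.grab_frame("wrist"); g=env.grab_frame("scene")
cv2.imwrite("pics/w3.png",np.hstack([cv2.resize(f["image"],(400,300)),cv2.resize(g["image"][130:290,230:370],(400,300))]))
print(s["clock"])
E
```

```text
False [4.58572498e-01 7.87865896e-02 1.59110149e-04] [ 0.40868319  0.83657146 -0.24698153]
0.17411134134398748 44.99996814876795 [4.58402588e-01 7.87170015e-02 3.60865870e-05]
0.17400301584416997 44.99992523342371 [ 0.83261088  0.02073033 -0.16165385]
25.875
```

View pics/w3.png

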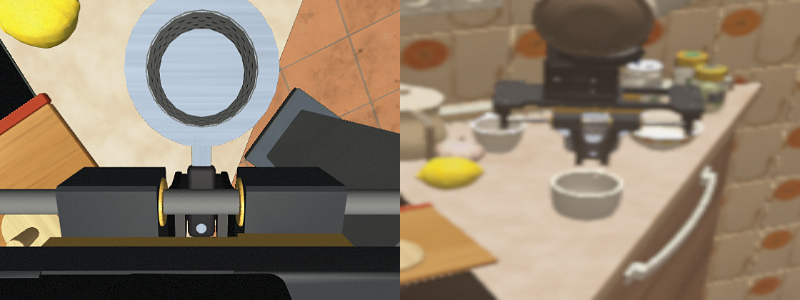

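The infuser is out of the cup and held by its handle, with the empty cup still standing where it was. Next I carry it over the bowl.

```bash
python3 - <<'E'
from h import *
t=[.5017,-.1501]
env.move_straight(t+[.10],rate=.15)
env.move_straight(t+[.055],rate=.06); env.dwell(.3)
s=env.read_state(); print(s["position"],s["finger_force"],s["force"],s["opening"],s["clock"])
f=env.grab_frame("wrist"); r=rect(f,"infuser",.114); print("infuser",r and (r[0],r[1],r[3]))
b=rect(f,"bowl",.045); print("bowl",b and(b[0],b[1],b[3]))
print("rim expected px",pix(f,[[.5416,-.21,.114],[.5416+.04*np.cos(np.radians(-56.35)),-.21+.04*np.sin(np.radians(-56.35)),.114],[.5416+.04*np.cos(np.radians(33.65)),-.21+.04*np.sin(np.radians(33.65)),.114],[.5416-.04*np.cos(np.radians(33.65)),-.21-.04*np.sin(np.radians(33.65)),.114]]).round(0).tolist())
g=env.grab_frame("scene")
cv2.imwrite("pics/w4.png",np.hstack([cv2.resize(f["image"],(400,300)),cv2.resize(g["image"][130:250,260:400],(400,300))]))
E
```

```text
[ 0.50191202 -0.15009649  0.05531756] 44.99977469444275 [-0.79735608 -0.09461761 -0.04978141] 0.17739951696088166 28.875
infuser (0.86, ((0.532742977142334, -0.19635337591171265), (0.07854852080345154, 0.09592621773481369), 33.65582275390625), ((0.5338054299354553, -0.19824998080730438), 0.05076931044459343))
bowl None
rim expected px [[282.0, 97.0], [283.0, -27.0], [172.0, 97.0], [393.0, 97.0]]
```

View pics/w4.png

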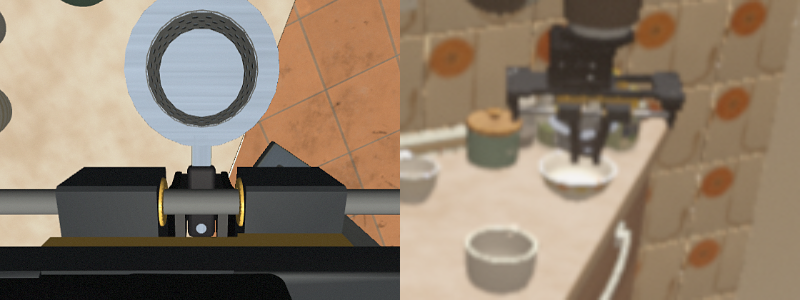

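The infuser hangs over the bowl (bowl visible just under the hand at right-half (578,175)), and the cup is in its place. One last check: fitting the rim outline to measure tilt and height.

```bash
python3 - <<'E'
from h import *
from scipy.optimize import least_squares
f=env.grab_frame("wrist"); m,_=mask(f,"infuser")
c=max(cv2.findContours(m,0,1)[0],key=cv2.contourArea).reshape(-1,2).astype(float)
c=c[(c[:,1]>3)&(c[:,1]<185)]
a=np.linspace(0,2*np.pi,720); Y=R.from_euler("z",-56.35,degrees=True); g=np.array([.5019,-.1501,.1105])
def model(p):
    q=np.c_[.072+p[0]+.04*np.cos(a),.04*np.sin(a),np.full(720,.0015+p[3])]
    return g+Y.apply(R.from_euler("yx",p[1:3]).apply(q))
def res(p): u=pix(f,model(p)); return np.sqrt(((c[:,None]-u[None])**2).sum(2).min(1))
for fix in(1,0):
    r=least_squares((lambda p:res([p[0],p[1],p[2],0])) if fix else (lambda p:np.r_[res(p),p[3]*500]),[0.,.01,.01]+[0.]*(1-fix),diff_step=1e-3,x_scale=.01,loss="soft_l1")
    p=list(r.x)+[0]*fix; print(np.round(p,4),np.median(res(p)), "centre",model(p).mean(0).round(4))
E
```

```text
[-0.0007  0.0225 -0.013   0.    ] 0.4243258952386859 centre [ 0.5415 -0.2095  0.1104]
[-0.0006  0.031  -0.0127  0.0006] 0.39670770721901005 centre [ 0.5415 -0.2096  0.1104]
```

Tilt is only about 1.5–2°, the infuser is centred on the bowl, and its underside is about 3 cm above the rim. Handing in.

```bash
python3 -c "
from workcell import env
print(env.close_job())"
```

```text
the job is handed in; nothing more can be done
None
```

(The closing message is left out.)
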